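# Find the stamped packing crate and push it to the dispatch line

## Robot

A 6-joint arm with a two-finger parallel gripper is mounted at the origin on the work surface. World frame = base frame: x ahead of the robot, y to its left, z up, the work surface at z = 0. Lengths are in m, angles in rad, forces in N, time in s.
With the tool pointing down it reaches from about 0.35 to 0.875 m from the base axis. Payload 4.2 kg.
Tool frame: the origin (TCP) lies midway between the tips of the shut fingers; the grasp point (between the pads) lies 19 mm behind it; z points along the fingers, y is the direction in which the jaws open and shut (so a half turn about z gives the same grasp; the last joint's range is limited). The gripper opens to 87 mm and grips with 3 to 60 N. Pads are 19 mm wide; open, the fingers measure 117 mm over their backs; the gripper's body (75 mm by 190 mm) begins 51 mm behind the grasp point.
Start: joints at [0.259, 0.385, 0.008, 0, -1.194, -0.259], TCP at [0.625, 0, 0.223] pointing down, gripper open.
Joint ranges: [-3.14, 3.14], [-1.21, 2.06], [-1.07, 1.41], [-3.16, 2.05], [-2.99, -0.16], [-3.1, 3.1]. Speed limits (rad/s): [2.79, 2.79, 3.14, 3.14, 3.14, 3.14].

## Interface

Orientations are given as [roll, pitch, yaw] about the fixed x, y, z axes, in that order (R = Rz(yaw) Ry(pitch) Rx(roll)).
In Python, from cell import ctrl, optics gives the robot as it stands.
- The arm moves only by the tool play_rows, never from a script. Its argument "commands" is a list of rows, each a list of 5 numbers: the closure, from -1 (fully open) to 1 (shut), then the shift along the tool's x, y, z in units of 30 mm (1.0 is 30 mm), then the turn about the tool's z in degrees. In form: [[claw, tx, ty, tz, roll], ...]. A call has 1 to 20 rows; each row is the pose to reach, as a shift and turn from the pose commanded when the call began, along the tool's axes at that moment; what a row does not reach only later rows make up. A row lasts 1/10 s, in which the tool goes at most 50 mm and 8.59 degrees, less where a joint would pass 70% of its speed; a pose out of reach is approached as far as the arm can. A call with a gripper value outside its range is refused whole. The fingers move at their own pace and stop on an object; the grip force is fixed at half the most. Time passes only in rows, so rows that repeat a pose let the fingers close. It gives the time, the measured TCP pose, the force and the opening at its end, in the units of the state.
- ctrl.observe(): the state, without advancing time (a new reading comes with each control period).
- optics.capture(name): name is "scene" or "side" or "wrist"; returns the picture (420x560x3 uint8, blue, green, red); there is no depth.
- optics.camera_params(name): a dict with "fx", "fy", "cx", "cy" (pixels), "world_from_camera" (4x4, takes a point from camera to world coordinates); the wrist camera has in their place "T_tool_cam" (4x4, takes a point from camera to tool coordinates, whose origin is the TCP and whose axes are the flange's). Camera axes: x right, y up, looking along -z (the intrinsics and any distortion apply to the point x, -y, -z); pixel columns grow to the right and rows downward; lengths in m; the calibration is good to about 2 mm. A picture is of the moment at which its call begins: read the wrist's pose just before it. camera_params takes no time and is no camera call.
- ctrl.close_job(): hands the job in, once; it reports no verdict.
The state is a dict: "clock": time; "q": joint angles; "qd": joint speeds; "joint_torque": joint torques, N m; "tcp_pos": TCP position; "orientation": TCP orientation; "ft_force": force on the tool from outside, world axes, zero at the start; "wrist_torque": the same for the moment, N m; "gripper_width": finger opening in m.
Only numpy, scipy, OpenCV 4.12 (cv2) and the standard library are available. Lean on these libraries where they do the work, as an engineer would, in place of code of your own. Each camera call takes 0.05 s, during which the arm holds its last target. There are 200 camera calls.

## Task

Two nailed-up packing crates stand on the boat builder's bench, and one of them has the maker's stamp burnt into its underside. Tip both crates over towards the robot, one after the other, so that each lies on its side with its bottom facing away from the robot; then push the stamped one, lying as it is, straight out until its bottom edge lies on the white dispatch line and square to it, and leave the other crate lying where it fell. Only push with the fingertips: nothing is to be gripped or lifted, and the jar, sanding block, file and plant stay where they are.

Things in the scene. Friction and masses are not known exactly. Their poses are not given: they have to be found in the camera images.
- crate_p: One of two like closed wooden packing crates, 90 (x) x 110 (y) x 115 mm high (z), 0.3 to 0.55 kg, too wide to grip, flat outside to 2 mm. Starts upright, a 110 mm wide side facing the robot (yaw within 0.25 rad). Origin: centre of its underside; z runs up to the lid, x away from the robot at the start. Lying after tipping: 90 mm high, x axis up, z axis to the robot, underside facing away.
- crate_q: The other crate, same size, origin and axes; the two swap places at random, only one has the stamp. Pushed towards the robot near the top of its far side (95 mm up or more), a crate does not slide but tips over its near bottom edge; past about 38 degrees it falls over by itself, skidding a few mm.
- crate_p_mid (a point): Centre of the body of crate_p, 57.5 mm above its underside along its z axis.
- crate_q_mid (a point): Centre of the body of crate_q, 57.5 mm above its underside along its z axis.
- stamp (a point): Centre of the maker's stamp, a dark burnt ring 59 mm across with a small sailing boat in it, in the middle of the underside of one crate (so it coincides with that crate's origin); the other crate's underside is bare boards. It is hidden until the crate is tipped.
- dispatch_line: The dispatch line: a straight white painted strip across the bench beyond the crates, 30 mm wide, 720 mm long and flush with the bench top (under 1 mm). Origin: middle of the strip; its y axis runs along the strip, its x axis points across it, away from the robot.
- glue_jar: Bystander: glue jar 42 mm across, 70 mm high, standing between the crates, nearer the robot. Origin: centre of its underside.
- sanding_block: Bystander: wooden sanding block 90 x 50 x 28 mm lying to the right. Origin: centre of its underside.
- file: Bystander: flat file with a wooden handle, 290 mm long, 25 mm wide and high at most, lying to the left, handle towards the robot. Origin: under the middle of its blade; x runs along it towards the tip.
- plant: Bystander: small plant in a white pot, 86 mm across, 110 mm high, standing far to the left. Origin: centre of its underside.

How it is judged:
By the outcome, as a careful person would: the job done as asked, in the order asked, and still so for the second after the job is handed in, with the robot touching nothing.
It also fails if it takes over 67 s, if anything falls off the work surface, if the arm or the gripper's body presses on something with over 40 N, if the wrist force passes 120 N, or if a joint passes its speed limit or range.

## Working session

There is one attempt and no reset: what is moved stays moved. The work goes in short steps, Python scripts to look and compute and a tool call to move; the robot and the scene stay as the last step left them, time stands still between calls to the robot, and variables do not carry over. Pictures are saved under pics/ and viewed, about 8 in all and at most 12, crops included, and the job is handed in when it is done.

Besides the shell and the picture viewer there is one more tool, called as name(argument=value, ...), one argument or row to a line, values as JSON. play_rows: Moves the arm, as the interface text tells. Its arguments: {"type":"object","properties":{"commands":{"type":"array","items":{"type":"array","items":{"type":"number"}}}},"required":["commands"]}

```bash
ls; mkdir -p pics
python3 - <<'E'
from cell import ctrl, optics
import cv2,numpy as np
for n in ("scene","side"):
    cv2.imwrite(f"pics/{n}0.png",optics.capture(n))
    p=optics.camera_params(n); print(n,{k:(np.round(v,4).tolist()) for k,v in p.items() if not isinstance(v,str)})
s=ctrl.observe(); print(s['clock'],s['tcp_pos'],s['orientation'],s['ft_force'],s['gripper_width'])
E
```

```text
pics
scene {'fx': 456.4321, 'fy': 456.4321, 'cx': 280.7583, 'cy': 208.888, 'world_from_camera': [[-0.7178, -0.5877, 0.3733, 1.0226], [0.6962, -0.6139, 0.3721, 0.4737], [0.0105, 0.527, 0.8498, 1.0993], [0.0, 0.0, 0.0, 1.0]]}
side {'fx': 513.0581, 'fy': 513.0581, 'cx': 288.6182, 'cy': 215.0918, 'world_from_camera': [[0.9999, -0.0162, -0.0053, 0.5499], [0.007, 0.6691, -0.7431, -0.9515], [0.0156, 0.743, 0.6691, 0.9252], [0.0, 0.0, 0.0, 1.0]]}
0.1 [6.24474047e-01 1.56055777e-05 2.21564130e-01] [ 3.13964302e+00 -9.65691409e-05 -1.57099254e+00] [0.37951537 0.06019525 0.51773979] 0.08684621160573101
```

View pics/scene0.png

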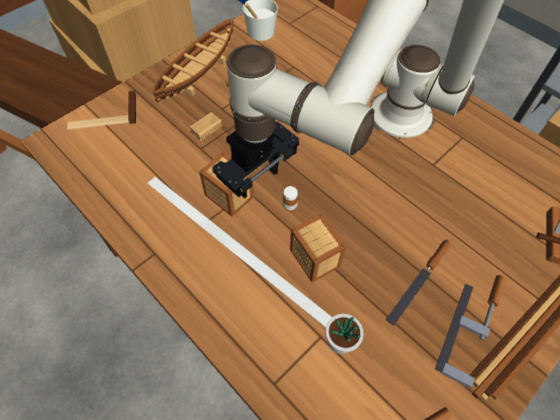

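View pics/side0.png

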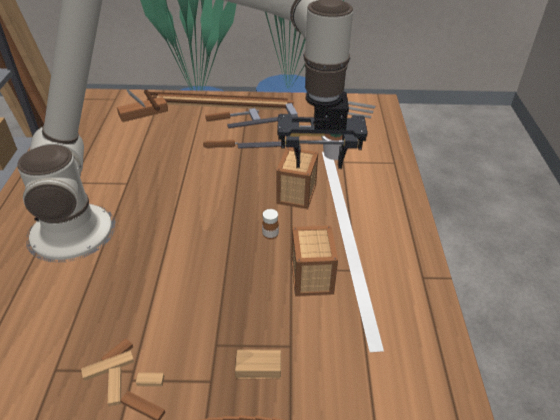

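play_rows(
  commands=[
    [0,0,1.5,-1,0],
    [1,0,3,-2,0],
    [1,0,4.5,-3,0],
    [1,0,6,-4,0],
    [1,0,6,-4,0],
    [1,0,6,-4,0],
    [1,0,6,-4,0],
  ],
)

```text
clock: 0.8
tcp_pos: [0.4451, 0.0003, 0.3418]
orientation: [3.141, 0.0, -1.571]
ft_force: [0.6, 0.1, -0.6]
gripper_width: 0.0388
```

Run:
```python
from cell import ctrl, optics
import cv2,numpy as np
s=ctrl.observe(); print(s['clock'],s['tcp_pos'],s['orientation'])
a=[optics.capture(n) for n in ("scene","side")]
for n,i in zip(("scene","side"),a): cv2.imwrite(f"pics/{n}1.png",i)
A=cv2.resize(a[0][130:300,170:360],None,fx=2.1,fy=2.1,interpolation=3); B=cv2.resize(a[1][140:310,230:420],None,fx=2.1,fy=2.1,interpolation=3)
cv2.imwrite("pics/c1.png",cv2.resize(np.hstack([A,B]),(798,357)))
print(optics.camera_params("wrist"), optics.camera_params("scene").keys())
```

```text
0.8 [4.45087316e-01 2.59133865e-04 3.41786866e-01] [ 3.14082238e+00  3.41170831e-04 -1.57061255e+00]
{'fx': 348.2596670086281, 'fy': 348.2596670086281, 'cx': 281.4450522394205, 'cy': 206.6346090146395, 'T_tool_cam': array([[ 6.27186791e-04,  9.61888914e-01,  2.73439799e-01,
         7.41153680e-02],
       [ 9.99999644e-01, -7.57467891e-04,  3.70880169e-04,
        -2.11338043e-04],
       [ 5.63867391e-04,  2.73439469e-01, -9.61889047e-01,
        -1.62742494e-01],
       [ 0.00000000e+00,  0.00000000e+00,  0.00000000e+00,
         1.00000000e+00]])} dict_keys(['fx', 'fy', 'cx', 'cy', 'world_from_camera'])
```

View pics/c1.png

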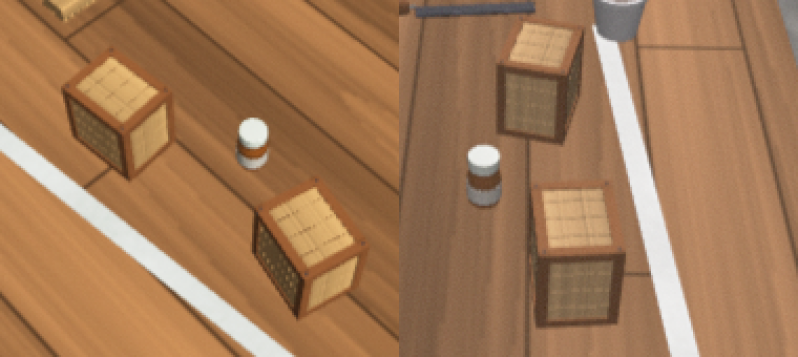

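```bash
cat > h.py <<'E'
from cell import ctrl, optics
import cv2,numpy as np
from scipy.spatial.transform import Rotation as Ro
def cam(n):
    p=optics.camera_params(n)
    if n=="wrist":
        s=ctrl.observe(); T=np.eye(4); T[:3,:3]=Ro.from_euler('xyz',s['orientation']).as_matrix(); T[:3,3]=s['tcp_pos']
        W=T@p['T_tool_cam']
    else: W=p['world_from_camera']
    return p,np.array(W)
def cast(c,uv,z):
    p,W=c; uv=np.atleast_2d(uv).astype(float)
    d=np.c_[(uv[:,0]-p['cx'])/p['fx'],-(uv[:,1]-p['cy'])/p['fy'],-np.ones(len(uv))]@W[:3,:3].T
    return (W[:3,3]+d*((z-W[2,3])/d[:,2])[:,None])[:,:2]
def proj(c,X):
    p,W=c; q=(np.atleast_2d(X)-W[:3,3])@W[:3,:3]
    return np.c_[p['cx']-p['fx']*q[:,0]/q[:,2],p['cy']+p['fy']*q[:,1]/q[:,2]]
def line(c,img):
    h=cv2.cvtColor(img,cv2.COLOR_BGR2HSV); m=cv2.inRange(h,(0,0,185),(180,45,255))
    n,l,st,ce=cv2.connectedComponentsWithStats(m); best=None
    for i in range(1,n):
        if st[i,4]<300: continue
        v,u=np.nonzero(l==i); w=cast(c,np.c_[u,v],0)
        r=cv2.minAreaRect(w.astype(np.float32)*1000); L=max(r[1]); 
        if best is None or L>best[0]:
            (vx,vy,x0,y0)=cv2.fitLine(w.astype(np.float32),cv2.DIST_L2,0,1e-4,1e-4).ravel(); best=(L,r,(vx,vy,x0,y0))
    return best
E
python3 - <<'E'
from h import *
C={n:cam(n) for n in("scene","side")}
sc=lambda a:np.array(a)/2.1+[170,130]
sd=lambda a:(np.array(a)-[399,0])/2.1+[230,140]
P={'R':([(63,90),(111,51),(174,92),(126,130)],[(531,185),(607,185),(624,249),(537,252)]),
'L':([(254,210),(316,180),(368,243),(300,272)],[(510,22),(583,24),(569,73),(499,66)])}
for k,(a,b) in P.items():
    for n,uv in(("scene",sc(a)),("side",sd(b))):
        w=cast(C[n],uv,.115); r=cv2.minAreaRect((w*1000).astype(np.float32))
        print(k,n,w.round(3).tolist(),w.mean(0).round(4),np.round(r[1],1),round(r[2],1))
print('jar',cast(C["scene"],sc((254,130)),.07),cast(C["side"],sd((484,155)),.07))
for n in C: print(n,line(C[n],cv2.imread(f"pics/{n}1.png")))
E
```

```text
R scene [[0.667, -0.187], [0.582, -0.193], [0.567, -0.088], [0.649, -0.086]] [ 0.6165 -0.1383] [ 84.7 112.4] 8.0
R side [[0.566, -0.096], [0.65, -0.094], [0.662, -0.19], [0.573, -0.196]] [ 0.6127 -0.1439] [89.8 99.8] 3.9
L scene [[0.615, 0.104], [0.532, 0.126], [0.551, 0.226], [0.634, 0.197]] [0.5828 0.1634] [106.6  87.3] 78.5
L side [[0.539, 0.213], [0.634, 0.211], [0.613, 0.106], [0.526, 0.118]] [0.5781 0.1618] [107.2  94.7] 82.2
jar [[0.51266019 0.00320803]] [[0.51136334 0.00196288]]
scene (744.7389526367188, ((692.221923828125, 24.571685791015625), (88.95970153808594, 744.7389526367188), 3.466886520385742), (np.float32(0.09805498), np.float32(-0.995181), np.float32(0.70729864), np.float32(0.045125548)))
side (722.261962890625, ((708.602294921875, 15.26092529296875), (31.036500930786133, 722.261962890625), 5.5523786544799805), (np.float32(0.09746559), np.float32(-0.9952389), np.float32(0.7160609), np.float32(-0.064220175)))
```

play_rows(
  commands=[
    [1,0.4,-0.8,0,-8],
    [1,0.8,-1.6,0,-16],
    [1,1.2,-2.4,0,-24],
    [1,1.6,-3.2,0,-32],
    [1,2,-4,0,-40],
    [1,2.4,-4.8,0,-48],
    [1,2.8,-5.6,0,-56],
    [1,3.2,-6.4,0,-64],
    [1,3.6,-7.2,0,-72],
    [1,4,-8,0,-80],
    [1,4.4,-8.5,0,-88],
    [1,4.4,-8.5,0,-96],
    [1,4.4,-8.5,1.5,-96],
    [1,4.4,-8.5,3,-96],
    [1,4.4,-8.5,4.5,-96],
    [1,4.4,-8.5,6,-96],
    [1,4.4,-8.5,7.5,-96],
    [1,4.4,-8.5,8,-96],
    [1,4.4,-8.5,8,-96],
  ],
)

```text
clock: 2.8
tcp_pos: [0.6984, -0.1323, 0.0977]
orientation: [-3.141, 0.009, 0.104]
ft_force: [-0.5, 0.3, 0.2]
gripper_width: 0.0004
```

play_rows(
  commands=[
    [1,-0.3,0,-0.15,0],
    [1,-0.6,0,-0.15,0],
    [1,-0.75,0,-0.15,0],
    [1,-0.9,0,-0.15,0],
    [1,-1.05,0,-0.15,0],
    [1,-1.2,0,-0.15,0],
    [1,-1.35,0,-0.15,0],
    [1,-1.5,0,-0.15,0],
    [1,-1.65,0,-0.15,0],
    [1,-1.8,0,-0.15,0],
    [1,-2.0,0,-0.15,0],
    [1,-2.2,0,-0.15,0],
    [1,-2.4,0,-0.15,0],
    [1,-2.6,0,-0.15,0],
    [1,-2.8,0,-0.15,0],
    [1,-3.0,0,-0.15,0],
    [1,-3.0,0,-0.15,0],
    [1,-3.0,0,-0.15,0],
    [1,-3.0,0,-0.15,0],
  ],
)

```text
clock: 4.7
tcp_pos: [0.6109, -0.1415, 0.1076]
orientation: [3.141, -0.001, 0.105]
ft_force: [1.0, 0.8, 4.1]
gripper_width: 0.0006
```

Run:
```python
from h import *
a=[optics.capture(n) for n in ("scene","side")]
A=cv2.resize(a[0][130:300,170:360],None,fx=2.1,fy=2.1,interpolation=3); B=cv2.resize(a[1][140:310,230:420],None,fx=2.1,fy=2.1,interpolation=3)
cv2.imwrite("pics/c2.png",np.hstack([A,B])); print(A.shape)
```

```text
(357, 399, 3)
```

View pics/c2.png

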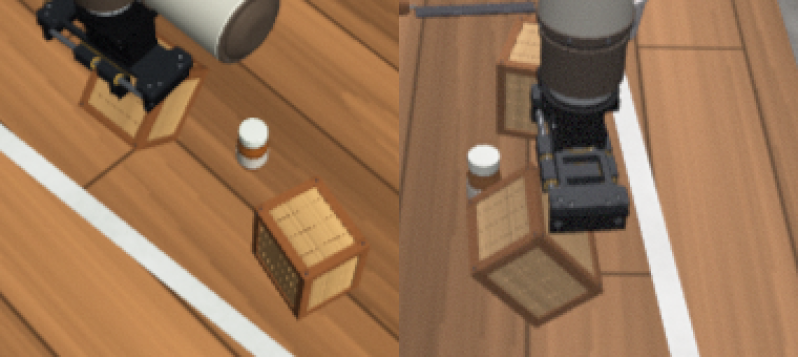

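The right crate is tilted about 35° and leans on the finger, with its lower edge near (130,145) in the crop. I'll keep pushing.

play_rows(
  commands=[
    [1,-0.2,0,0,0],
    [1,-0.4,0,0,0],
    [1,-0.6,0,0,0],
    [1,-0.8,0,0,0],
    [1,-1.0,0,0,0],
    [1,-1.0,0,0,0],
    [1,-1.0,0,0,0],
    [1,-1.0,0,0,0],
    [1,-1.0,0,0,0],
  ],
)

```text
clock: 5.7
tcp_pos: [0.5807, -0.1445, 0.1067]
orientation: [-3.142, 0.001, 0.105]
ft_force: [-1.0, 1.1, -0.2]
gripper_width: 0.0003
```

play_rows(
  commands=[
    [1,0,0,-1.6,0],
    [1,0,0,-3.2,0],
    [1,0.6,-1.5,-3.2,3],
    [1,1.2,-3,-3.2,6],
    [1,1.8,-4.5,-3.2,9],
    [1,2.4,-6,-3.2,12],
    [1,3,-7.5,-3.2,15],
    [1,3.8,-9,-3.2,16.3],
    [1,3.8,-9.4,-3.2,16.3],
    [1,3.8,-9.4,-1.6,16.3],
    [1,3.8,-9.4,0.1,16.3],
    [1,3.8,-9.4,0.1,16.3],
    [1,3.8,-9.4,0.1,16.3],
  ],
)

```text
clock: 7.0
tcp_pos: [0.6647, 0.1472, 0.104]
orientation: [3.14, 0.001, -0.179]
ft_force: [-0.3, -0.5, 1.1]
gripper_width: 0.0004
```

Run:
```python
from h import *
a=[optics.capture(n) for n in ("scene","side")]
for n,i in zip(("scene","side"),a): cv2.imwrite(f"pics/{n}3.png",i)
A=cv2.resize(a[0][130:300,170:360],None,fx=2.1,fy=2.1,interpolation=3); B=cv2.resize(a[1][140:310,230:420],None,fx=2.1,fy=2.1,interpolation=3)
cv2.imwrite("pics/c3.png",np.hstack([A,B]))
```

```text
(no output)
```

View pics/c3.png

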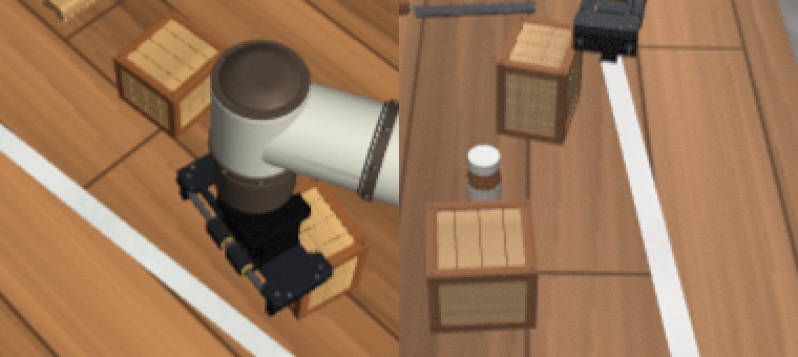

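Right crate lies flat; its underside (crop about (145,100)) shows bare boards. Next I'll tip the left one.

play_rows(
  commands=[
    [1,-0.3,0,0,0],
    [1,-0.6,0,0,0],
    [1,-0.8,0,0,0],
    [1,-1.0,0,0,0],
    [1,-1.2,0,0,0],
    [1,-1.4,0,0,0],
    [1,-1.6,0,0,0],
    [1,-1.8,0,0,0],
    [1,-2.0,0,0,0],
    [1,-2.2,0,0,0],
    [1,-2.4,0,0,0],
    [1,-2.6,0,0,0],
    [1,-2.8,0,0,0],
    [1,-3.0,0,0,0],
    [1,-3.2,0,0,0],
    [1,-3.4,0,0,0],
    [1,-3.6,0,0,0],
    [1,-3.8,0,0,0],
    [1,-4.0,0,0,0],
    [1,-4.0,0,0,0],
  ],
)

```text
clock: 9.1
tcp_pos: [0.5485, 0.1709, 0.1086]
orientation: [-3.136, -0.007, -0.179]
ft_force: [0.5, 0.6, -1.5]
gripper_width: 0.0007
```

play_rows(
  commands=[
    [1,0,0,0,0],
    [1,0,0,0,0],
    [1,0,0,-1.5,0],
    [1,0,0,-3,0],
    [1,0,0,-4.5,0],
    [1,0,1.5,-6,0],
    [1,0,3,-6,0],
    [1,0,4.5,-6,0],
    [1,0,4.5,-6,0],
    [1,0,4.5,-6,0],
  ],
)

```text
clock: 10.1
tcp_pos: [0.5218, 0.0355, 0.2832]
orientation: [3.141, 0.002, -0.182]
ft_force: [-0.3, 0.1, 0.1]
gripper_width: 0.0004
```

Run:
```python
from h import *
a=[optics.capture(n) for n in ("scene","side")]
for n,i in zip(("scene","side"),a): cv2.imwrite(f"pics/{n}4.png",i)
A=cv2.resize(a[0][130:300,170:360],None,fx=2.1,fy=2.1,interpolation=3); B=cv2.resize(a[1][140:310,230:420],None,fx=2.1,fy=2.1,interpolation=3)
cv2.imwrite("pics/c4.png",np.hstack([A,B]))
```

```text
(no output)
```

View pics/c4.png

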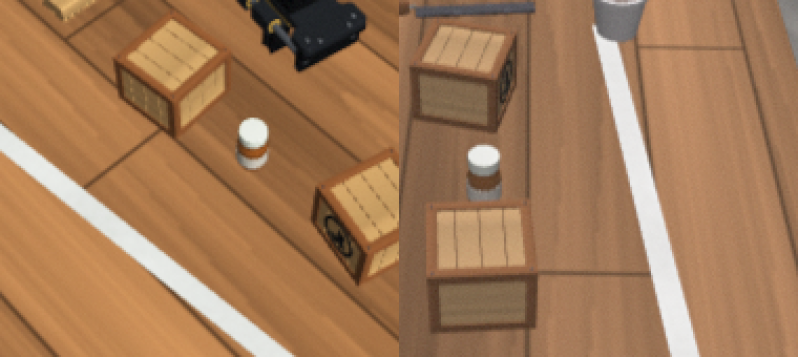

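Run:
```python
from h import *
C={n:cam(n) for n in("scene","side")}
sd=lambda a:(np.array(a)-[399,0])/2.1+[230,140]
sc=lambda a:np.array(a)/2.1+[170,130]
print('top side',cast(C['side'],sd([(430,22),(517,34),(501,80),(413,69)]),.09).round(4).tolist())
print('bot side (near-rob, far)',cast(C['side'],sd([(416,117),(496,129)]),0).round(4).tolist())
print('top scene',cast(C['scene'],sc([(318,189),(363,233)]),.09).round(4).tolist(),'bot',cast(C['scene'],sc([(313,222),(362,283)]),0).round(4).tolist())
print('jar',cast(C["scene"],sc((254,130)),.07),cast(C["side"],sd((484,155)),.07))
# plant rim in original scene ~ (344,333)
print('plant',cast(C['scene'],[(344,332)],.09)) 
print('R bottom edge side', cast(C['side'],sd([(429,330),(532,327)]),0).round(4).tolist())
for n in C: print(n,line(C[n],cv2.imread(f"pics/{n}4.png")))
```

```text
top side [[0.4309, 0.2455], [0.548, 0.2213], [0.5289, 0.1215], [0.4166, 0.1412]]
bot side (near-rob, far) [[0.4149, 0.1538], [0.5223, 0.1319]]
top scene [[0.5272, 0.128], [0.5328, 0.2067]] bot [[0.5242, 0.1269], [0.543, 0.2293]]
jar [[0.51266019 0.00320803]] [[0.51136334 0.00196288]]
plant [[0.70240875 0.36157245]]
R bottom edge side [[0.4579, -0.2065], [0.57, -0.2002]]
scene (744.7389526367188, ((692.221923828125, 24.571685791015625), (88.95970153808594, 744.7389526367188), 3.466886520385742), (np.float32(0.097530365), np.float32(-0.9952325), np.float32(0.7072536), np.float32(0.04645553)))
side (722.2620849609375, ((708.602294921875, 15.260955810546875), (31.036510467529297, 722.2620849609375), 5.5523762702941895), (np.float32(0.09744601), np.float32(-0.9952408), np.float32(0.7160069), np.float32(-0.06391213)))
```

play_rows(
  commands=[
    [-1,-1,-0.9,0,0],
    [-1,-2.2,-1.9,0,0],
    [-1,-3.2,-2.9,0,0],
    [-1,-4.3,-3.8,0,0],
    [-1,-5.4,-4.8,0,0],
    [-1,-5.4,-4.8,0,0],
    [-1,-5.4,-4.8,1.5,0],
    [-1,-5.4,-4.8,3,0],
    [-1,-5.4,-4.8,4.5,0],
    [-1,-5.4,-4.8,6,0],
    [-1,-5.4,-4.8,7.5,0],
    [-1,-5.4,-4.8,8,0],
    [-1,-5.4,-4.8,8,0],
    [-1,-5.4,-4.8,8,0],
  ],
)

```text
clock: 11.6
tcp_pos: [0.3891, 0.2079, 0.044]
orientation: [3.141, -0.0, -0.178]
ft_force: [-0.4, 0.1, 0.1]
gripper_width: 0.087
```

play_rows(
  commands=[
    [-1,0.4,0.05,0,0],
    [-1,0.6,0.08,0,0],
    [-1,0.75,0.08,0,0],
    [-1,0.9,0.08,0,0],
    [-1,1.2,0.08,0,-1],
    [-1,1.5,0.08,0,-2.1],
    [-1,1.8,0.07,0,-3.2],
    [-1,2.1,0.07,0,-4.2],
    [-1,2.4,0.06,0,-5.3],
    [-1,2.7,0.06,0,-6.3],
    [-1,3,0.06,0,-7.4],
    [-1,3.3,0.05,0,-8.4],
    [-1,3.6,0.05,0,-9.5],
    [-1,3.9,0.05,0,-10.5],
    [-1,4.2,0.04,0,-11.6],
    [-1,4.5,0.04,0,-12.7],
    [-1,4.8,0.04,0,-13.7],
    [-1,5.1,0.03,0,-14.8],
    [-1,5.4,0.03,0,-15.8],
    [-1,5.4,0.03,0,-15.8],
  ],
)

```text
clock: 13.6
tcp_pos: [0.5483, 0.1767, 0.044]
orientation: [3.141, 0.0, 0.095]
ft_force: [-0.7, -0.5, 0.1]
gripper_width: 0.0869
```

Run:
```python
from h import *
a=[optics.capture(n) for n in ("scene","side")]
for n,i in zip(("scene","side"),a): cv2.imwrite(f"pics/{n}5.png",i)
A=cv2.resize(a[0][190:310,230:363],None,fx=3,fy=3,interpolation=3); B=cv2.resize(a[1][130:250,240:373],None,fx=3,fy=3,interpolation=3)
cv2.imwrite("pics/c5.png",np.hstack([A,B])); print(A.shape)
```

```text
(360, 399, 3)
```

View pics/c5.png

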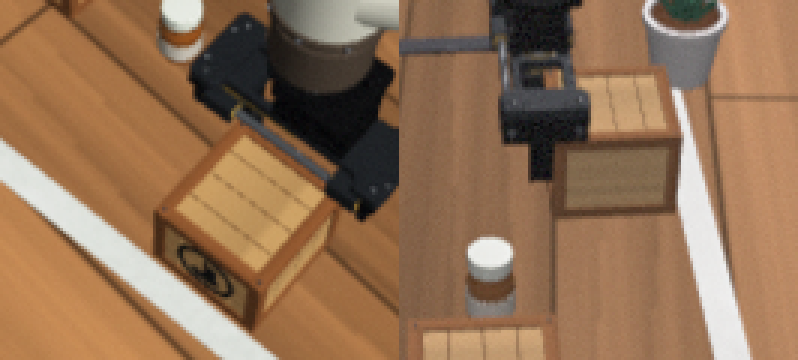

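Run:
```python
from h import *
C={n:cam(n) for n in("scene","side")}
n=np.array([.9952,.0975])
a=cast(C['scene'],np.array([(156,255),(252,329)])/3+[230,190],0)
t=cast(C['scene'],np.array([(156,210),(257,292)])/3+[230,190],.09)
s=cast(C['side'],(np.array([(676,212),(556,214)])-[399,0])/3+[240,130],0)
for w in(a,t,s): print(w.round(4).tolist(),(w@n).round(4))
# near/far edges of the line at visible stretch, from white mask rows across the normal
for k in C:
    img=cv2.imread(f"pics/{k}5.png"); h=cv2.cvtColor(img,cv2.COLOR_BGR2HSV)
    m=cv2.inRange(h,(0,0,185),(180,45,255))
    for y in(-.15,-.05,.05,.1,.12):
        d=np.arange(.66,.76,.0005); X=np.array([[.7075*n[0]+ (q-.7075)*n[0]-y*n[1],q*n[1]+y*n[0],0] for q in d])
        uv=proj(C[k],X).round().astype(int); on=d[m[uv[:,1],uv[:,0]]>0]
        print(k,y,on.min().round(4),on.max().round(4)) if len(on) else None
```

```text
[[0.6782, 0.1398], [0.6669, 0.244]] [0.6886 0.6874]
[[0.6789, 0.1389], [0.6711, 0.2445]] [0.6892 0.6918]
[[0.6787, 0.1391], [0.5672, 0.1334]] [0.689  0.5774]
scene -0.15 0.6935 0.723
scene -0.05 0.693 0.724
scene 0.05 0.6955 0.7235
scene 0.1 0.6935 0.7225
scene 0.12 0.694 0.7225
side -0.15 0.6925 0.722
side -0.05 0.692 0.723
side 0.05 0.692 0.722
side 0.1 0.694 0.722
side 0.12 0.697 0.7225
```

play_rows(
  commands=[
    [-1,0.1,0,0,0],
    [-1,0.2,0,0,-0.1],
    [-1,0.3,0,0,-0.1],
    [-1,0.4,0,0,-0.1],
    [-1,0.5,0,0,-0.1],
    [-1,0.57,0,0,-0.1],
    [-1,0.63,0,0,-0.1],
    [-1,0.63,0,0,-0.1],
    [-1,0.63,0,0,-0.1],
  ],
)

```text
clock: 14.6
tcp_pos: [0.5651, 0.1785, 0.044]
orientation: [3.14, 0.003, 0.098]
ft_force: [-5.4, -1.1, 3.1]
gripper_width: 0.0872
```

play_rows(
  commands=[
    [-1,-0.3,0,0,0],
    [-1,-1,0,0,0],
    [-1,-2.2,0,0,0],
    [-1,-3.2,0,0,0],
    [-1,-3.2,0,-1.5,0],
    [-1,-3.2,0,-3,0],
    [-1,-3.2,0,-4.5,0],
    [-1,-3.2,0,-6,0],
    [-1,-3.2,0,-7.5,0],
    [-1,-3.2,0,-7.5,0],
    [-1,-3.2,0,-7.5,0],
  ],
)

```text
clock: 15.7
tcp_pos: [0.4713, 0.1702, 0.2702]
orientation: [-3.139, -0.003, 0.098]
ft_force: [-0.0, -0.2, -0.8]
gripper_width: 0.0871
```

Run:
```python
from h import *
a=[optics.capture(n) for n in ("scene","side")]
for n,i in zip(("scene","side"),a): cv2.imwrite(f"pics/{n}6.png",i)
A=cv2.resize(a[0][190:310,230:363],None,fx=3,fy=3,interpolation=3); B=cv2.resize(a[1][130:320,240:373],None,fx=3,fy=3,interpolation=3)
A=cv2.copyMakeBorder(A,0,B.shape[0]-A.shape[0],0,0,0)
cv2.imwrite("pics/c6.png",np.hstack([A,B])); print(A.shape)
```

```text
(570, 399, 3)
```

View pics/c6.png

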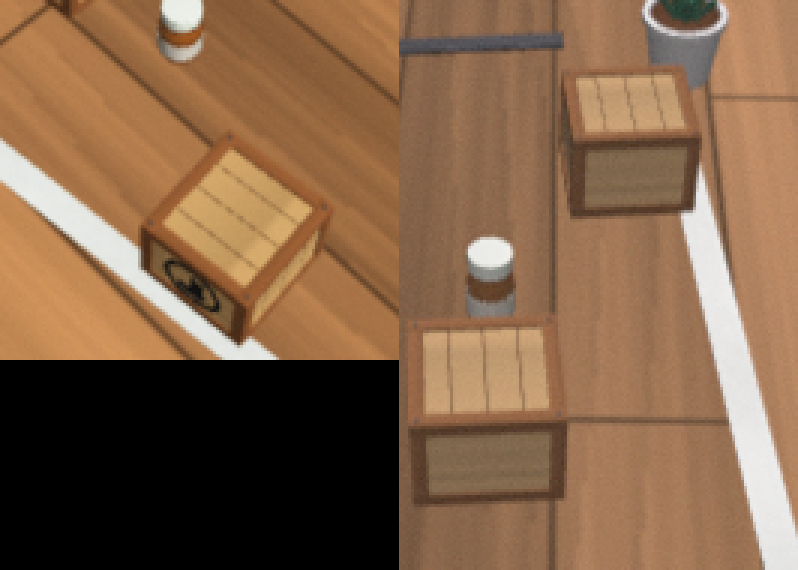

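Run:
```python
from h import *
C={n:cam(n) for n in("scene","side")}
n=np.array([.9952,.0975])
a=cast(C['scene'],np.array([(143,270),(240,343)])/3+[230,190],0)
t=cast(C['scene'],np.array([(142,224),(244,306)])/3+[230,190],.09)
s=cast(C['side'],(np.array([(693,209)])-[399,0])/3+[240,130],0)
t2=cast(C['side'],(np.array([(571,143),(700,139),(686,68),(562,71)])-[399,0])/3+[240,130],.09)
for w in(a,t,s,t2): print(w.round(4).tolist(),(w@n).round(4))
img=cv2.imread("pics/scene6.png"); h=cv2.cvtColor(img,cv2.COLOR_BGR2HSV); m=cv2.inRange(h,(0,0,185),(180,45,255))
tt=np.array([-n[1],n[0]])
for y in(.08,.09,.1,.11,.13,.15,.17,.19,.21,.23):
    d=np.arange(.66,.76,.0005); X=np.c_[d[:,None]*n+y*tt,0*d]
    uv=proj(C['scene'],X).round().astype(int); on=d[m[uv[:,1],uv[:,0]]>0]; print(y,on.min(),on.max())
```

```text
[[0.696, 0.1421], [0.683, 0.2455]] [0.7065 0.7036]
[[0.6957, 0.14], [0.6869, 0.2455]] [0.7061 0.7075]
[[0.6948, 0.1438]] [0.7055]
[[0.5786, 0.1247], [0.6931, 0.1336], [0.6874, 0.2423], [0.5708, 0.2341]] [0.588  0.7028 0.7077 0.5908]
0.08 0.7069999999999949 0.7244999999999929
0.09 0.7069999999999949 0.7229999999999931
0.1 0.7074999999999948 0.7249999999999929
0.11 0.7069999999999949 0.723499999999993
0.13 0.7069999999999949 0.723999999999993
0.15 0.7074999999999948 0.7229999999999931
0.17 0.7074999999999948 0.723999999999993
0.19 0.6939999999999963 0.723999999999993
0.21 0.6939999999999963 0.723999999999993
0.23 0.6939999999999963 0.723999999999993
```

```bash
python3 -c "
from cell import ctrl
print(ctrl.close_job())"
```

```text
the job is handed in; nothing more can be done
None
```

Both crates are tipped onto their sides with their bottoms facing away from the robot. The stamped one lies on the dispatch line, and the job is handed in at about 16 s of the 67 s allowed.

- **Tipping:** I tipped the right crate first; its underside was bare boards. The left crate came over second and showed the stamp. I used only the shut fingertips near the top of each far side.
- **Pushing:** I pushed the stamped crate out with the two open fingertips on its lid side, turning it square on the way.
- **Position on the line:** In the last scene picture its bottom edge lies about 1 mm short of the middle of the strip. The uncovered strip starts evenly all along the edge, to about 0.5 mm, so the crate looks square to the line.
- **Check that disagreed:** Single corners picked by hand differed by up to 5 mm and about 0.04 rad. I trusted the strip-mask check over those.
- **Other things:** The bare crate lies where it fell, and the jar, plant and file look unmoved in the last pictures. The sanding block was outside those crops, but I never went near it. The arm was clear and touching nothing when I handed in.

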